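# Draw the scale bar out of its holder and lay it beside the exhibit

## Task

Take the aluminium scale bar out of its holder: lift its near end over the lip and draw it out endwise from under the roof. Then lay it flat, marked face up, on the bare half of the black photo board beside the wrench, parallel to the board's long edges and wholly on the board. Set it down rather than drop it, and leave the wrench, the bottle and the glasses as they are.

Things in the scene. Friction and masses are not known exactly. Their poses are not given: they have to be found in the camera images.
- holder: Fixed grey holder, base plate 250 x 80 x 6 mm. Origin: centre of its underside; z up, x along the bar from the lip (-x, nearer the robot) to the roofed sleeve (+x). The bar starts on the post and the sleeve floor, both at z 30 mm, its last 55 mm or so under the roof. Between post and sleeve (x -80 to +45 mm) it is free above, beside and below, down to the base plate.
- lip_top (a point): Middle of the lip's top edge, at holder x -112 mm, z 45 mm. The lip is 8 mm thick and stands 15 mm above the post (x -116 to -80 mm), 8 mm or so beyond the bar's end. Lip and post are 20 mm wide, narrower than the bar, so fingers holding the bar can pass on both sides of them.
- sleeve_mouth (a point): Middle of the floor edge at the sleeve's open mouth, holder x +45 mm, z 30 mm. Inside it is 34 mm wide, 25 mm high and 65 mm deep to the closed back; outside 46 mm wide, roof top at z 60 mm. Lifted level, the bar meets the roof before it clears the lip; tilted 0.09 to 0.14 rad, pivoting on its sleeve end, it clears both and slides out towards -x.
- bar_center (a point): Centre (half-way up) of the loose aluminium scale bar, 200 mm long (its x), 28 mm wide (its y), 15 mm thick (its z, up), about 0.15 kg, black tick marks on the top face. In the holder its axes agree with the holder's and the centre is at holder x 0 (give or take 4 mm), z 37.5 mm.
- bar_lip_end (a point): Centre of the bar's end face that starts behind the lip (bar x = -100 mm), half-way up.
- bar_sleeve_end (a point): Centre of the bar's end face that starts in the sleeve (bar x = +100 mm), half-way up.
- board_top (a point): Centre of the top face of the fixed black photo board, 260 mm (x, the long edges) by 180 mm (y), 6 mm thick, lying on the table. The wrench lies on its +y half, lengthwise at about y = +50 mm; the -y half is bare.
- wrench: Loose steel wrench (the exhibit), 180 mm long, lying flat on the board along the board's x. 38 mm across the jaw, 8 mm thick; origin midway along its underside. Not to be disturbed.
- bottle: Loose green glass bottle standing on the table, 66 mm across, 200 mm tall; origin at the centre of its underside. Not to be disturbed.
- glass_a: Loose small clear drinking glass standing on the table, 54 mm across, 65 mm tall; origin at the centre of its underside. Not to be disturbed.
- glass_b: A second glass like glass_a.
There are look-alikes about, which are no part of the job. Of the things shaped like the part that bears bar_center, the aluminium one is meant.

How it is judged:
By the outcome, as a careful person would: the job done as asked, in the order asked, and still so for the second after the job is handed in, with the robot touching nothing.
It also fails if it takes over 43 s, if anything falls off the work surface, if the arm or the gripper's body presses on something with over 40 N, if the wrist force passes 120 N, or if a joint passes its speed limit or range.

## Robot

A 6-joint arm with a two-finger parallel gripper is mounted at the origin on the work surface. World frame = base frame: x ahead of the robot, y to its left, z up, the work surface at z = 0. Lengths are in mm, angles in rad, forces in N, time in s.
With the tool pointing down it reaches from about 350 to 975 mm from the base axis. Payload 7.1 kg.
Tool frame: the origin (TCP) lies midway between the tips of the shut fingers; the grasp point (between the pads) lies pinch_z behind it (pinch_z is the distance from the TCP to the grasp point, in mm); z points along the fingers, y is the line along which they close (so a half turn about z gives the same grasp; the last joint's range is limited). The gripper opens to 88 mm and grips with 3 to 60 N. Pads are 20 mm wide; open, the fingers measure 115 mm over their backs; the gripper's body (75 mm by 178 mm) begins 61 mm behind the grasp point.
Start: joints at [1.215, 0.423, 1.63, -0, 1.089, -0.019], TCP at [206.511, 589.88, 222.675] pointing down, gripper open.
Joint ranges: [-3, 3], [-0.9, 2.11], [0.09, 2.58], [-1.31, 4.45], [0.11, 2.69], [-2.54, 2.54]. Speed limits (rad/s): [2.39, 2.39, 3.01, 3.14, 3.14, 3.14].

## Interface

Orientations are given as a rotation vector (axis times angle).
In Python, from workcell import get_obs, get_image, close_job, pinch_z gives the robot as it stands.
- The arm moves only by the tool jog_arm, never from a script. Its argument "commands" is a list of rows, each a list of 3 entries, a list of its own where there are three numbers: the gripper command: -1 is shut, 1 is fully open, values between are in proportion, then the shift along the tool's x, y, z as a fraction of full scale, then the turn, a rotation vector about the tool's x, y, z as a fraction of full scale. In form: [[gripper, [tx, ty, tz], [rx, ry, rz]], ...]. A call has 1 to 10 rows; each row shifts and turns the commanded pose from where the row before left it, along the tool's axes as they then stand; what a row does not reach is not made up. Full scale, the value 1, is 0.1 m for a shift and 45 degrees for a turn. A row lasts 1/10 s, in which the tool goes at most 50 mm and 8.59 degrees, less where a joint would pass 70% of its speed; a pose out of reach is approached as far as the arm can. A call with a number of a shift or a turn outside -1 to 1 is refused whole. A call with a gripper value outside its range is refused whole. The fingers move at their own pace and stop on an object; the grip force is fixed at half the most. Time passes only in rows, so rows that do not move let the fingers close. It gives the time, the measured TCP pose, the force, the opening and the grip force at its end, in the units of the state.
- get_obs(): the state, without advancing time (a new reading comes with each control period).
- get_image(name): name is "side" or "top" or "wrist"; returns a dict with "image" (400x640x3 uint8, blue, green, red), "z_map" (400x640 float32, mm along the optical axis (not along the pixel's ray), 0 where there is no reading), "intrinsics" (3x3 intrinsics, pixels), "eye" and "orientation" of the camera in the world; the wrist camera has in their place "mount" (4x4, takes a point from camera to tool coordinates, whose origin is the TCP and whose axes are the flange's). Camera axes: x right, y down, z forward; pixel columns grow to the right and rows downward; lengths in mm; the calibration is good to about 2 mm. A picture is of the moment at which its call begins: read the wrist's pose just before it.
- close_job(): hands the job in; it is judged then, once.
The state is a dict: "t": time; "qpos": joint angles; "qvel": joint speeds; "joint_torque": joint torques, N m; "ee_pos": TCP position; "orientation": TCP orientation; "ft_force": force on the tool from outside, world axes, zero at the start; "moment": the same for the moment, N m; "width": finger opening in mm; "grasp_force": force on a finger pad.
Only numpy, scipy, OpenCV 4.12 (cv2) and the standard library are available. Lean on these libraries where they do the work, as an engineer would, in place of code of your own. Each camera call takes 0.05 s, during which the arm holds its last target. There are 200 camera calls.

## Working session

There is one attempt and no reset: what is moved stays moved. The work goes in short steps, Python scripts to look and compute and a tool call to move; the robot and the scene stay as the last step left them, time stands still between calls to the robot, and variables do not carry over. Pictures are saved under pics/ and viewed, at most 10 in all, crops included, and the job is handed in when it is done.

Besides the shell and the picture viewer there is one more tool, called as a command line: name --argument value ..., lists and objects as JSON in quotes. jog_arm: Moves the arm, as the interface text tells. Its arguments: {"type":"object","properties":{"commands":{"type":"array","items":{"type":"array"}}},"required":["commands"]}

```bash
mkdir -p pics; python3 - <<'E'
from workcell import *
import cv2,numpy as np
o=get_obs();print(o,pinch_z)
for n in("top","side"):
    d=get_image(n);cv2.imwrite(f"pics/{n}.png",d["image"]);np.savez(f"{n}.npz",**d);print(n,d["intrinsics"],d["eye"],d["orientation"])
E
```

```text
{'t': 0.0, 'qpos': array([ 1.21499411e+00,  4.23814689e-01,  1.63067247e+00,  5.13174215e-06,
        1.08862364e+00, -1.90347728e-02]), 'qvel': array([-0.00110394, -0.00108132, -0.00047528, -0.00081498, -0.00089793,
        0.00082027]), 'joint_torque': array([ 3.72609036e-03, -5.44633126e+01, -2.73659617e+01,  6.46302430e-02,
        2.26467516e-02, -1.27993844e-04]), 'ee_pos': array([206.32556593, 589.37478381, 221.92492396]), 'orientation': array([-5.26452232e-01, -3.09687612e+00,  2.34138750e-03]), 'ft_force': array([-0.10173957,  0.63891719, -0.0212571 ]), 'moment': array([ 0.01050216, -0.00858022,  0.04350975]), 'grasp_force': 0.0, 'width': 87.44878788673023} 18.700000000000003
top [[435.83495195   0.         319.81036979]
 [  0.         435.83495195 191.02895628]
 [  0.           0.           1.        ]] [ 411.04663544   -9.30961612 1582.78129575] [-2.18435284  2.19131306 -0.08741188]
side [[409.36102701   0.         321.41805045]
 [  0.         409.36102701 198.62083412]
 [  0.           0.           1.        ]] [-156.61439867 -702.87311798  969.93409587] [-2.15614286  0.93822388 -0.39496623]
```

View pics/top.png

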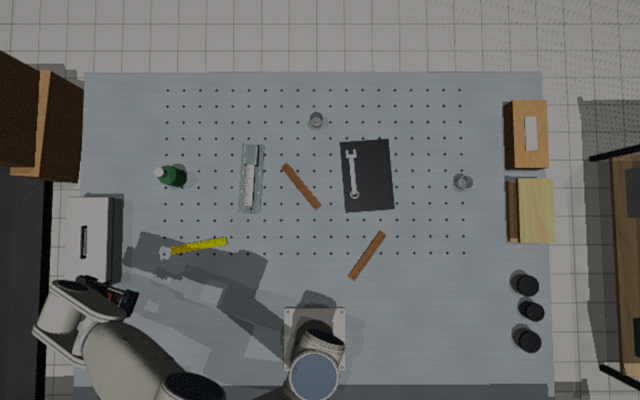

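View pics/side.png

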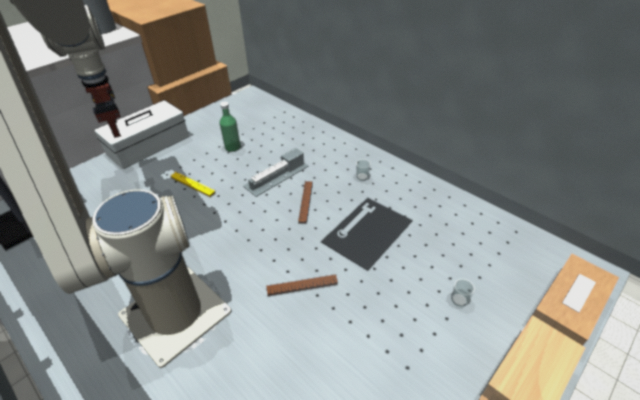

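The top view shows the holder at about (250,178), the board at (367,175) with the wrench on its left (+y) half, the bottle at (170,176), and the glasses at (316,120) and (462,182). I'll enlarge the holder and the board.

```bash
cat > h.py <<'E'
import numpy as np,cv2
from scipy.spatial.transform import Rotation as R
def w(d,u,v,z):
    K=d["intrinsics"];r=R.from_rotvec(d["orientation"]).as_matrix()@np.linalg.solve(K,[u,v,1.]);e=d["eye"]
    return e+r*(z-e[2])/r[2]
def px(d,p):
    c=R.from_rotvec(d["orientation"]).as_matrix().T@(np.array(p)-d["eye"]);q=d["intrinsics"]@c;return q[:2]/q[2]
E
python3 - <<'E'
from h import *
d=dict(np.load("top.npz"));i=d["image"]
a=cv2.resize(i[132:222,230:275],None,fx=6.6,fy=6.6,interpolation=cv2.INTER_CUBIC)
b=cv2.resize(i[132:222,333:400],None,fx=6.6,fy=6.6,interpolation=cv2.INTER_CUBIC)
c=np.hstack([a,b]);print(a.shape,c.shape);cv2.imwrite("pics/c1.png",c)
g=i.astype(int).max(2)
m=np.zeros(g.shape,np.uint8);m[132:220,335:400]=(g[132:220,335:400]<75);
m=cv2.morphologyEx(m,cv2.MORPH_OPEN,np.ones((3,3)))
n,l,s,_=cv2.connectedComponentsWithStats(m);k=1+s[1:,4].argmax()
pts=np.argwhere(l==k)[:,::-1].astype(np.float32)
r=cv2.minAreaRect(pts);bx=cv2.boxPoints(r);W=np.array([w(d,u,v,6) for u,v in bx]);print("board",r,W.round(1),W.mean(0))
print([np.linalg.norm(W[j]-W[j-1]) for j in range(4)])
R_=R.from_rotvec(d["orientation"]).as_matrix()
E
```

```text
(594, 297, 3) (594, 739, 3)
board ((366.7724304199219, 174.76898193359375), (71.41911315917969, 48.74769592285156), 85.2363510131836) [[ 708.4  -93.6    6. ]
 [ 723.  -271.8    6. ]
 [ 462.2 -289.4    6. ]
 [ 448.1 -113.3    6. ]] [ 585.44395768 -192.03113614    6.        ]
[np.float64(261.00203865499395), np.float64(178.78374544948997), np.float64(261.406129796125), np.float64(176.67670170024465)]
```

View pics/c1.png

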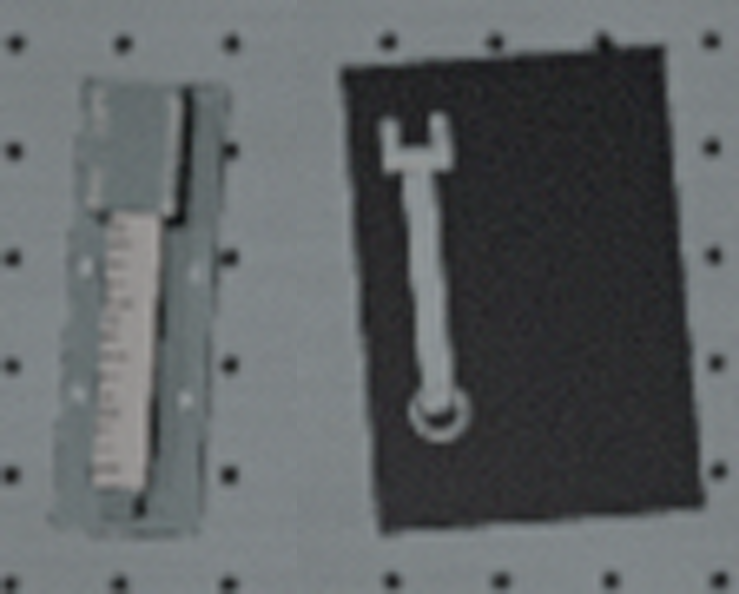

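```bash
python3 - <<'E'
from h import *
d=dict(np.load("top.npz"))
def P(x,y,z,board=False):
    return w(d,(x-(297 if board else 0)+.5)/6.6-.5+(333 if board else 230),(y+.5)/6.6-.5+132,z)
def show(n,W):
    W=np.array(W);c=W.mean(0);ax=(W[0]+W[1]-W[2]-W[3]);print(n,c.round(1),"yaw",np.arctan2(ax[1],ax[0]).round(4),[np.linalg.norm(W[j]-W[j-1]).round(1) for j in range(4)])
    return c,np.arctan2(ax[1],ax[0])
show("board",[P(*q,6,True) for q in[(343,68),(664,46),(704,505),(382,532)]])
c,y=show("holder",[P(*q,6) for q in[(85,80),(230,88),(202,535),(52,522)]])
show("bar visible",[P(*q,45) for q in[(108,213),(161,213),(144,489),(92,487)]])
show("roof",[P(*q,60) for q in[(92,84),(188,90),(178,214),(86,207)]])
rot=np.array([[np.cos(y),-np.sin(y)],[np.sin(y),np.cos(y)]])
for q in[(108,213),(161,213),(144,489),(92,487)]: print(rot.T@(P(*q,45)-c)[:2])
for n,(u,v) in dict(bottlebase=(175,178),ga=(316,122),gb=(462,183)).items(): print(n,w(d,u,v,0).round(0))
o=d["z_map"];print(o[175:182,252], o[150:158,252])
print("zw", [ (np.array(d["eye"])[2]-o[v,u]).round(1) for u,v in((248,185),(249,195),(252,150),(380,170),(300,100))])
E
```

```text
board [ 583.9 -192.3    6. ] yaw 0.0738 [np.float64(257.8), np.float64(178.7), np.float64(255.5), np.float64(177.5)]
holder [574.8 228.3   6. ] yaw -0.0602 [np.float64(244.9), np.float64(80.3), np.float64(247.5), np.float64(82.4)]
bar visible [546.5 230.9  45. ] yaw -0.0513 [np.float64(147.6), np.float64(28.5), np.float64(148.7), np.float64(27.8)]
roof [653.  224.2  60. ] yaw -0.0559 [np.float64(66.2), np.float64(51.4), np.float64(66.9), np.float64(49.1)]
[44.85472038 15.69323827]
[ 46.49642316 -12.73411716]
[-102.17751879  -13.72147394]
[-102.69207472   14.04851863]
bottlebase [575. 506.   0.]
ga [781.  -8.   0.]
gb [ 554. -541.    0.]
[1550.1118 1544.1212 1548.4308 1544.9424 1549.8243 1542.9968 1540.3348] [1538.0376 1535.0966 1541.0988 1535.4355 1536.3613 1534.0847 1532.9553
 1533.5463]
zw [np.float64(42.3), np.float64(47.2), np.float64(44.7), np.float64(-4.6), np.float64(-29.2)]
```

```bash
cat >> h.py <<'E'
from workcell import get_obs
BAR=(571.5,229.7,-0.055)
def tgt(yaw,tilt=0):
    # tool y along -bar y or +bar y, z down; tilt raises -x end of the bar
    return R.from_euler('z',yaw)*R.from_euler('y',tilt)*R.from_matrix(np.diag([1.,-1,-1]))
def plan(p,yaw,tilt=0):
    o=get_obs();c=R.from_rotvec(o["orientation"]);T=tgt(yaw,tilt)
    alt=T*R.from_euler('z',np.pi)
    a=(c.inv()*T).as_rotvec();b=(c.inv()*alt).as_rotvec()
    print("t",round(o["t"],2),"pos",o["ee_pos"].round(1),"ft",o["ft_force"].round(1),"q",o["qpos"].round(2),"w",round(o["width"],1))
    print("shift mm/100",(c.inv().apply(np.array(p)-o["ee_pos"])/100).round(3))
    print("turnA",(a/np.radians(45)).round(4),"turnB",(b/np.radians(45)).round(4)); print(c.as_matrix().round(3))
E
python3 -c "
from h import *
plan((568,230,130),-0.055)"
```

```text
t 0.1 pos [206.3 589.4 222. ] ft [ 0.2  1.3 -0.4] q [ 1.21  0.42  1.63  0.    1.09 -0.02] w 87.7
shift mm/100 [-4.601 -2.196  0.923]
turnA [-4.0000e-04  2.5000e-03  3.6412e+00] turnB [-1.800e-03 -3.000e-04 -3.588e-01]
[[-0.944  0.33  -0.   ]
 [ 0.33   0.944 -0.001]
 [ 0.    -0.001 -1.   ]]
```

jog_arm --commands '[[1,[-0.23,-0.11,0.02],[0,0,0]],[1,[-0.23,-0.11,0.02],[0,0,0]],[1,[-0.23,-0.11,0.02],[0,0,0]],[1,[-0.23,-0.11,0.02],[0,0,0]],[1,[-0.23,-0.11,0.02],[0,0,0]],[1,[-0.23,-0.11,0.02],[0,0,0]],[1,[-0.23,-0.11,0.02],[0,0,0]],[1,[-0.23,-0.11,0.02],[0,0,0]],[1,[-0.23,-0.11,0.02],[0,0,0]],[1,[-0.23,-0.11,0.02],[0,0,0]]]'

```text
t: 1.1
ee_pos: [387.7, 409.1, 202.3]
orientation: [-0.526, -3.097, 0.001]
ft_force: [0.9, -0.4, 0.7]
width: 87.7
grasp_force: 0.0
```

jog_arm --commands '[[1,[-0.23,-0.11,0.02],[0,0,0]],[1,[-0.23,-0.11,0.02],[0,0,0]],[1,[-0.23,-0.11,0.02],[0,0,0]],[1,[-0.23,-0.11,0.02],[0,0,0]],[1,[-0.23,-0.11,0.02],[0,0,0]],[1,[-0.23,-0.11,0.02],[0,0,0]],[1,[-0.23,-0.11,0.02],[0,0,0]],[1,[-0.23,-0.11,0.02],[0,0,0]],[1,[-0.23,-0.11,0.02],[0,0,0]],[1,[-0.23,-0.11,0.02],[0,0,0]]]'

```text
t: 2.1
ee_pos: [568.4, 229.3, 182.2]
orientation: [-0.526, -3.096, 0.001]
ft_force: [0.1, 0.6, 0.2]
width: 88.0
grasp_force: 0.0
```

jog_arm --commands '[[1,[0,0,0],[0,0,-0.09]],[1,[0,0,0],[0,0,-0.09]],[1,[0,0,0],[0,0,-0.09]],[1,[0,0,0],[0,0,-0.089]],[1,[0,0,0],[0,0,0]],[1,[0,0,0],[0,0,0]]]'

```text
t: 2.7
ee_pos: [567.8, 230.2, 182.4]
orientation: [-0.089, -3.14, 0.0]
ft_force: [0.3, -0.2, -0.0]
width: 87.9
grasp_force: 0.0
```

```bash
python3 - <<'E'
from h import *
from workcell import get_image
plan((568,230,100),-0.055)
o=get_obs();d=get_image("wrist");d["ee"]=o["ee_pos"];d["rv"]=o["orientation"]
np.savez("wr.npz",**d);cv2.imwrite("pics/wr.png",d["image"]);print(d["mount"],d["intrinsics"])
E
```

```text
t 2.7 pos [567.8 230.2 182.4] ft [ 0.3 -0.2 -0. ] q [ 0.37  0.45  1.69  0.    1.   -1.15] w 87.9
shift mm/100 [-0.003 -0.001  0.824]
turnA [-1.0000e-03  4.0000e-04  3.9978e+00] turnB [-0.0003 -0.0006 -0.0022]
[[-0.998  0.057 -0.001]
 [ 0.057  0.998 -0.   ]
 [ 0.001 -0.    -1.   ]]
[[ 1.11006006e-03 -9.54426378e-01 -2.98444396e-01  8.18655201e+01]
 [ 9.99999360e-01  1.12509512e-03  1.21425915e-04 -9.42838857e-01]
 [ 2.19886237e-04 -2.98444339e-01  9.54427016e-01 -1.63134432e+02]
 [ 0.00000000e+00  0.00000000e+00  0.00000000e+00  1.00000000e+00]] [[296.38488486   0.         314.33411139]
 [  0.         296.38488486 197.26838522]
 [  0.           0.           1.        ]]
```

View pics/wr.png

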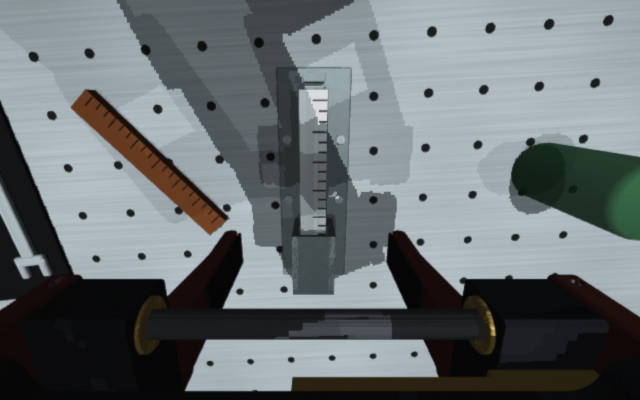

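The wrist view shows the bar from (300..327, 90) at the lip end to (300..327, 235) at the sleeve mouth. The fingertips straddle it at columns 242 and 390.

```bash
cat >> h.py <<'E'
def ww(d,u,v,z):
    M=d["mount"];Rt=R.from_rotvec(d["rv"]);e=d["ee"]+Rt.apply(M[:3,3])
    r=Rt.apply(M[:3,:3]@np.linalg.solve(d["intrinsics"],[u,v,1.]));return e+r*(z-e[2])/r[2]
E
python3 - <<'E'
from h import *
d=dict(np.load("wr.npz"))
q=[ww(d,u,v,45) for u,v in((300,89),(328,89.5),(328,235),(300,235))];print(np.array(q).round(1))
a=(q[0]+q[1])/2;b=(q[2]+q[3])/2;t=(b-a);print(np.linalg.norm(t),np.arctan2(t[1],t[0]),np.linalg.norm(q[1]-q[0]));u=t/np.linalg.norm(t);print("centre",a+100*u)
for u,v in((315,110),(315,200),(270,180),(200,120)):
  print(d["z_map"][v,u])
E
```

```text
[[471.  220.9  45. ]
 [472.9 247.6  45. ]
 [624.3 241.2  45. ]
 [622.5 210.3  45. ]]
151.6723175518528 -0.055960196511241254 26.71265442541211
centre [571.80539995 228.64197928  45.        ]
286.7677
314.1276
355.37015
334.51324
```

jog_arm --commands '[[1,[0,-0.01,0.2],[0,0,0]],[1,[0,0,0.2],[0,0,0]],[1,[0,0,0.2],[0,0,0]],[1,[0,0,0.2],[0,0,0]],[1,[0,0,0.2],[0,0,0]],[1,[0,0,0.2],[0,0,0]],[1,[0,0,0.15],[0,0,0]],[1,[0,0,0.145],[0,0,0]],[1,[0,0,0],[0,0,0]],[1,[0,0,0],[0,0,0]]]'

```text
t: 3.75
ee_pos: [568.0, 229.3, 33.2]
orientation: [-0.086, -3.14, 0.0]
ft_force: [0.1, -0.0, 0.7]
width: 88.0
grasp_force: 0.0
```

jog_arm --commands '[[-1,[0,0,0],[0,0,0]],[-1,[0,0,0],[0,0,0]],[-1,[0,0,0],[0,0,0]],[-1,[0,0,0],[0,0,0]],[-1,[0,0,0],[0,0,0]],[-1,[0,0,0],[0,0,0]],[-1,[0,0,0],[0,0,0]],[-1,[0,0,0],[0,0,0]],[-1,[0,0,0],[0,0,0]],[-1,[0,0,0],[0,0,0]]]'

```text
t: 4.75
ee_pos: [567.9, 229.2, 33.1]
orientation: [-0.086, -3.14, 0.0]
ft_force: [-0.9, -1.6, 0.4]
width: 27.8
grasp_force: 30.0
```

jog_arm --commands '[[-1,[0,0,-0.015],[0,0.015,0]],[-1,[0,0,-0.0125],[0,0.015,0]],[-1,[0,0,-0.0125],[0,0.015,0]],[-1,[0,0,-0.0125],[0,0.015,0]],[-1,[0,0,-0.0125],[0,0.015,0]],[-1,[0,0,-0.012],[0,0.015,0]],[-1,[0,0,-0.012],[0,0.015,0]],[-1,[0,0,-0.012],[0,0.015,0]],[-1,[0,0,-0.012],[0,0.015,0]],[-1,[0,0,-0.012],[0,0.0114,0]]]'

```text
t: 5.75
ee_pos: [568.6, 229.2, 45.7]
orientation: [-0.083, -3.025, -0.005]
ft_force: [-0.3, 1.1, -1.1]
width: 28.0
grasp_force: 30.0
```

```bash
python3 - <<'E'
from h import *
from workcell import get_image
plan((568,229.2,45.5),-0.055,.115)
d=get_image("side");cv2.imwrite("pics/s2.png",cv2.resize(d["image"][110:210,220:340],None,fx=6,fy=6,interpolation=cv2.INTER_CUBIC))
E
```

```text
t 5.75 pos [568.6 229.2  45.7] ft [-0.3  1.1 -1.1] q [ 0.34  0.68  1.67  0.06  0.9  -1.21] w 28.0
shift mm/100 [ 0.006 -0.     0.003]
turnA [ 1.6000e-03  0.0000e+00 -3.9998e+00] turnB [ 0.     -0.001   0.0002]
[[-0.992  0.055 -0.115]
 [ 0.054  0.998  0.006]
 [ 0.116  0.    -0.993]]
```

View pics/s2.png

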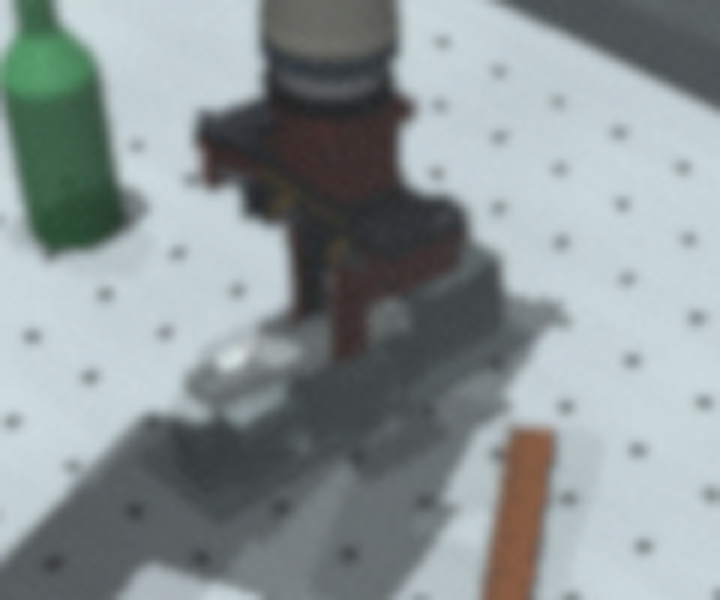

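The near end, at about (200,390) in the crop, is raised above the lip and the wrist force is near zero. I'll draw the bar out.

jog_arm --commands '[[-1,[0.05,0,0.003],[0,0,0]],[-1,[0.1,0,0.007],[0,0,0]],[-1,[0.1,0,0.007],[0,0,0]],[-1,[0.1,0,0.007],[0,0,0]],[-1,[0.1,0,0.007],[0,0,0]]]'

```text
t: 6.3
ee_pos: [522.2, 231.7, 47.8]
orientation: [-0.083, -3.025, -0.005]
ft_force: [0.5, -0.2, -1.8]
width: 27.7
grasp_force: 30.0
```

jog_arm --commands '[[-1,[0.1,0,0.005],[0,0,0]],[-1,[0.1,0,0.005],[0,0,0]],[-1,[0.1,0,0.003],[0,0,0]],[-1,[0.1,0,0],[0,0,0]],[-1,[0,0,0],[0,0,0]]]'

```text
t: 6.8
ee_pos: [482.1, 233.8, 51.1]
orientation: [-0.082, -3.024, -0.004]
ft_force: [0.1, 0.9, -1.0]
width: 27.8
grasp_force: 30.0
```

jog_arm --commands '[[-1,[0.015,0,-0.12],[0,0,0]],[-1,[0.02,0,-0.2],[0,0,0]],[-1,[0.02,0,-0.2],[0,0,0]],[-1,[0.02,0,-0.2],[0,0,0]],[-1,[0.02,0,-0.2],[0,0,0]],[-1,[0,0,0],[0,-0.05,0]],[-1,[0,0,0],[0,-0.05,0]],[-1,[0,0,0],[0,-0.0475,0]],[-1,[0,0,0],[0,0,0]]]'

```text
t: 7.7
ee_pos: [484.6, 233.8, 144.5]
orientation: [0.086, 3.139, 0.0]
ft_force: [0.2, -0.0, -2.0]
width: 27.9
grasp_force: 30.0
```

```bash
python3 -c "
from h import *
plan((584,-237.4,100),0.075)"
```

```text
t 7.7 pos [484.6 233.8 144.5] ft [ 0.2 -0.  -2. ] q [ 0.43  0.4   1.88 -0.    0.86 -1.09] w 27.9
shift mm/100 [-1.248 -4.651  0.446]
turnA [ 3.400e-03 -2.000e-04  3.835e+00] turnB [ 1.00e-04  2.30e-03 -1.65e-01]
[[-0.999  0.055  0.002]
 [ 0.055  0.999  0.   ]
 [-0.002  0.    -1.   ]]
```

jog_arm --commands '[[-1,[-0.03,-0.11,0],[0,0.001,0]],[-1,[-0.06,-0.23,0],[0,0.001,0]],[-1,[-0.06,-0.23,0],[0,0,0]],[-1,[-0.06,-0.23,0],[0,0,0]],[-1,[-0.06,-0.23,0],[0,0,0]],[-1,[-0.06,-0.23,0],[0,0,0]],[-1,[-0.06,-0.23,0],[0,0,0]],[-1,[-0.06,-0.23,0],[0,0,0]],[-1,[-0.06,-0.23,0],[0,0,0]],[-1,[-0.06,-0.23,0],[0,0,0]]]'

```text
t: 8.7
ee_pos: [530.4, 11.0, 143.7]
orientation: [-0.087, -3.139, -0.0]
ft_force: [0.0, 1.2, -2.5]
width: 28.1
grasp_force: 30.0
```

jog_arm --commands '[[-1,[-0.06,-0.23,0],[0,0,0]],[-1,[-0.06,-0.23,0],[0,0,0]],[-1,[-0.06,-0.23,0],[0,0,0]],[-1,[-0.06,-0.23,0],[0,0,0]],[-1,[-0.06,-0.23,0],[0,0,0]],[-1,[-0.06,-0.23,0],[0,0,0]],[-1,[-0.06,-0.23,0],[0,0,0]],[-1,[-0.06,-0.23,0],[0,0,0]],[-1,[-0.06,-0.23,0],[0,0,0]],[-1,[-0.06,-0.18,0],[0,0,0]]]'

```text
t: 9.7
ee_pos: [577.5, -217.4, 143.5]
orientation: [-0.088, -3.139, -0.0]
ft_force: [-0.4, 1.1, -1.7]
width: 27.8
grasp_force: 30.0
```

jog_arm --commands '[[-1,[-0.05,-0.1,0],[0,0,0]],[-1,[0,0,0.1],[0,0,-0.055]],[-1,[0,0,0.1],[0,0,-0.055]],[-1,[0,0,0.1],[0,0,-0.055]],[-1,[0,0,0.1],[0,0,0]],[-1,[0,0,0],[0,0,0]],[-1,[0,0,0],[0,0,0]]]'

```text
t: 10.4
ee_pos: [581.8, -225.1, 103.3]
orientation: [0.116, -3.138, -0.001]
ft_force: [-0.8, -0.9, -1.6]
width: 27.6
grasp_force: 30.0
```

```bash
python3 - <<'E'
from h import *
from workcell import get_image
plan((584,-237.4,14),0.075)
o=get_obs();d=get_image("wrist");d["ee"]=o["ee_pos"];d["rv"]=o["orientation"]
np.savez("wr2.npz",**d);cv2.imwrite("pics/wr2.png",d["image"])
E
```

```text
t 10.4 pos [ 581.8 -225.1  103.3] ft [-0.8 -0.9 -1.6] q [-0.39  0.57  1.7  -0.    0.87 -2.03] w 27.6
shift mm/100 [-0.014 -0.124  0.893]
turnA [-2.3000e-03 -8.0000e-04  3.9988e+00] turnB [ 0.0005 -0.0015 -0.0012]
[[-0.997 -0.074 -0.001]
 [-0.074  0.997  0.   ]
 [ 0.001  0.    -1.   ]]
```

View pics/wr2.png

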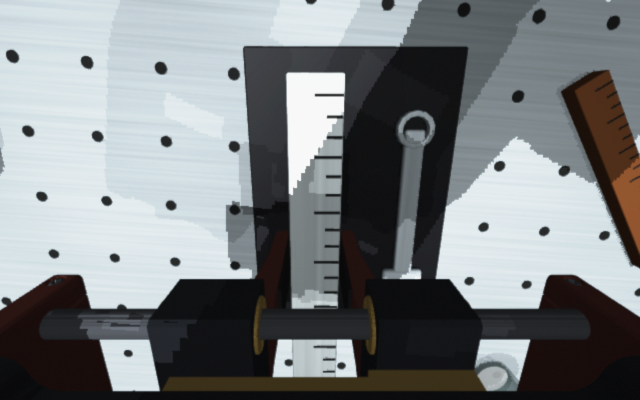

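The wrist view shows the bar level, with its near end at (287..345,72), parallel to the board. The board's near corners are at (244,47) and (467,47), and the wrench is untouched.

```bash
python3 - <<'E'
from h import *
d=dict(np.load("wr2.npz"))
a=ww(d,244,47.5,6);b=ww(d,468,47,6);m=(a+b)/2;t=b-a;yaw=np.arctan2(-t[0],t[1]);print(a,b,np.linalg.norm(t),"yaw",yaw)
x=np.array([np.cos(yaw),np.sin(yaw)]);y=np.array([-x[1],x[0]]);c=m[:2]+130*x;print("board c",c)
e=(ww(d,287,72,115.3)+ww(d,345,72,115.3))/2;print("bar end",e, "rel TCP along",(e-d["ee"])[:2]@x,(e-d["ee"])[:2]@y)
print("TCP goal",c-45*y-4*x)
E
```

```text
[ 460.97649554 -291.26899001    6.        ] [ 447.22746124 -113.64643893    6.        ] 178.1538845939159 yaw 0.07725186128880646
board c [ 583.71426101 -192.42495846]
bar end [ 485.41947085 -232.55377372  115.3       ] rel TCP along -96.67661708601136 0.03466050792849889
TCP goal [ 583.19906786 -237.59944878]
```

jog_arm --commands '[[-1,[-0.01,-0.125,0],[0,0,0]],[-1,[0,0,0.15],[0,0,-0.001]],[-1,[0,0,0.15],[0,0,0]],[-1,[0,0,0.15],[0,0,0]],[-1,[0,0,0.15],[0,0,0]],[-1,[0,0,0.15],[0,0,0]],[-1,[0,0,0.1],[0,0,0]],[-1,[0,0,0.05],[0,0,0]],[-1,[0,0,0],[0,0,0]],[-1,[0,0,0],[0,0,0]]]'

```text
t: 11.45
ee_pos: [584.0, -237.7, 13.8]
orientation: [0.119, -3.139, 0.0]
ft_force: [-0.4, 0.4, -1.8]
width: 27.6
grasp_force: 30.0
```

jog_arm --commands '[[-1,[0,0,0.01],[0,0,0]],[-1,[0,0,0.01],[0,0,0]],[-1,[0,0,0.01],[0,0,0]],[-1,[0,0,0],[0,0,0]]]'

```text
t: 11.85
ee_pos: [583.7, -237.6, 10.5]
orientation: [0.119, -3.139, -0.0]
ft_force: [-0.6, -1.0, -1.9]
width: 27.9
grasp_force: 30.0
```

jog_arm --commands '[[-1,[0,0,0.005],[0,0,0]],[-1,[0,0,0.005],[0,0,0]],[-1,[0,0,0],[0,0,0]]]'

```text
t: 12.15
ee_pos: [583.6, -237.6, 9.4]
orientation: [0.119, -3.139, -0.0]
ft_force: [0.1, 1.6, -1.7]
width: 27.9
grasp_force: 30.0
```

jog_arm --commands '[[-1,[0,0,0.005],[0,0,0]],[-1,[0,0,0],[0,0,0]]]'

```text
t: 12.35
ee_pos: [583.7, -237.6, 9.2]
orientation: [0.119, -3.139, -0.0]
ft_force: [-1.2, -0.4, 1.1]
width: 27.6
grasp_force: 30.0
```

jog_arm --commands '[[-1,[0,0,0.003],[0,0,0]],[-1,[0,0,0],[0,0,0]]]'

```text
t: 12.55
ee_pos: [583.7, -237.6, 9.1]
orientation: [0.119, -3.139, -0.0]
ft_force: [-2.5, 0.9, 4.4]
width: 27.8
grasp_force: 30.0
```

jog_arm --commands '[[-0.2,[0,0,0],[0,0,0]],[0,[0,0,0],[0,0,0]],[0.1,[0,0,0],[0,0,0]],[0.1,[0,0,0],[0,0,0]],[0.1,[0,0,0],[0,0,0]],[0.1,[0,0,0],[0,0,0]]]'

```text
t: 13.15
ee_pos: [583.6, -237.6, 8.6]
orientation: [0.119, -3.139, -0.0]
ft_force: [0.1, -0.1, 0.4]
width: 48.0
grasp_force: 0.0
```

jog_arm --commands '[[0.1,[0,0,-0.05],[0,0,0]],[0.1,[0,0,-0.1],[0,0,0]],[0.1,[0,0,-0.2],[0,0,0]],[0.1,[0,0,-0.2],[0,0,0]],[0.1,[0,0,-0.2],[0,0,0]],[0.1,[0,0,-0.2],[0,0,0]],[0.1,[0,0,-0.2],[0,0,0]],[0.1,[0,0,0],[0,0,0]],[0.1,[0,0,0],[0,0,0]]]'

```text
t: 14.05
ee_pos: [583.9, -237.7, 124.2]
orientation: [-0.119, 3.139, -0.001]
ft_force: [0.0, 1.2, -0.1]
width: 48.3
grasp_force: 0.0
```

```bash
python3 - <<'E'
from h import *
from workcell import get_image
o=get_obs();d=get_image("wrist");d["ee"]=o["ee_pos"];d["rv"]=o["orientation"]
np.savez("wr3.npz",**d);cv2.imwrite("pics/wr3.png",d["image"])
E
```

```text
(no output)
```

View pics/wr3.png

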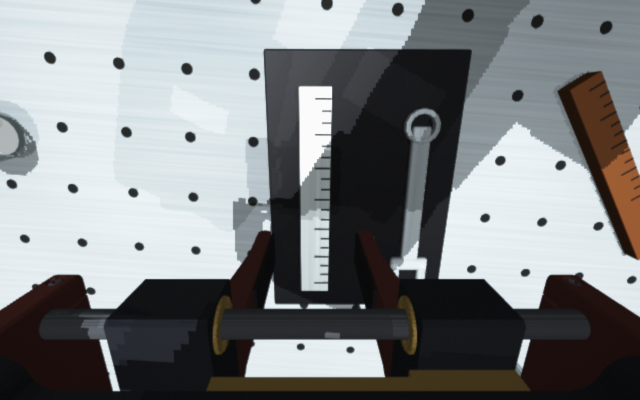

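The bar lies flat and marked face up, from (299..332,87) to (301..328,291). It is wholly on the bare half and parallel to the board's edges, the wrench is unmoved, and the gripper is clear.

```bash
python3 -c "
from workcell import *
print(close_job())"
```

```text
the job is handed in; nothing more can be done
None
```

The scale bar is out of its holder and lies flat, marked face up, on the bare half of the board, parallel to its long edges; the wrench, bottle and glasses were never touched, and I handed the job in at about 14 s, with no verdict returned.

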